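# Seat the crooked dry-bath block

## Robot

A 6-joint arm with a two-finger parallel gripper is mounted at the origin on a cart in front of the work surface, level with it; the furniture and walls round the work are solid. World frame = base frame: x ahead of the robot, y to its left, z up, the work surface at z = 0. Lengths are in m, angles in rad, forces in N, time in s.
With the tool pointing down it reaches from about 0.3 to 0.875 m from the base axis. Payload 6.4 kg.
Tool frame: the origin (TCP) lies midway between the tips of the shut fingers; the grasp point (between the pads) lies 19 mm behind it; z points along the fingers, y is the line along which they close (so a half turn about z gives the same grasp; the last joint's range is limited). The gripper opens to 85 mm and grips with 20 to 120 N. Pads are 22 mm wide; open, the fingers measure 114 mm over their backs; the gripper's body (76 mm by 85 mm) begins 54 mm behind the grasp point. The pads swing forward as they close: fully open they stand 13 mm farther back than shut.
Start: joints at [-1.387, 0.181, 1.607, -0, 1.354, -0.206], TCP at [0.219, -0.532, 0.231] pointing down, gripper open.
Joint ranges: [-2.99, 2.99], [-0.89, 2.07], [0.3, 2.58], [-1.14, 4.28], [0, 2.63], [-3.12, 3.12]. Speed limits (rad/s): [2.57, 2.57, 3.01, 3.14, 3.14, 3.14].

## Interface

Orientations are given as a unit quaternion [w, x, y, z].
In Python, from bench import ctrl gives the robot as it stands. The module is installed in compiled form; this text tells all that it offers.
- The arm moves only by the tool move_arm, never from a script. Its argument "plan" is one flat list of numbers, 6 for each row, row after row: the shift along the world's x, y, z in units of 50 mm (1.0 is 50 mm), then the turn, a rotation vector about the world's x, y, z in rad. A call has 1 to 10 rows; each row is the pose to reach, as a shift and turn from the pose commanded when the call began; what a row does not reach only later rows make up. A row lasts 1/8 s, in which the tool goes at most 62.5 mm and 10.7 degrees, less where a joint would pass 70% of its speed; a pose out of reach is approached as far as the arm can. A call with a gripper value outside its range is refused whole. "grip" is the finger opening in mm, from 0 to 85.4, set as the call begins (left out, the last holds). The fingers move at their own pace and stop on an object; the grip force is fixed at half the most. Time passes only in rows, so rows that repeat a pose let the fingers close. It gives the time, the measured TCP pose, the force, the opening and the grip force at its end, in the units of the state.
- ctrl.get_obs(): the state, without advancing time (a new reading comes with each control period).
- ctrl.camera(name): name is "side" or "top" or "wrist"; returns a dict with "pixels" (420x560x3 uint8, red, green, blue), "fx", "fy", "cx", "cy" (pixels), "origin" and "attitude" of the camera in the world. Camera axes: x right, y down, z forward; pixel columns grow to the right and rows downward; lengths in m; the calibration is good to about 2 mm. A picture is of the moment at which its call begins. There is no depth.
- ctrl.hand_in(): hands the job in; it is judged then, once.
The state is a dict: "time_s": time; "q": joint angles; "dq": joint speeds; "joint_efforts": joint torques, N m; "eef_pos": TCP position; "eef_rot": TCP orientation; "wrist_force": force on the tool from outside, world axes, zero at the start; "torque": the same for the moment, N m; "opening": opening from 0.0 (shut) to 1.0 (fully open); "grasp_force": force on a finger pad.
Only numpy, scipy, OpenCV 4.12 (cv2) and the standard library are available. Lean on these libraries where they do the work, as an engineer would, in place of code of your own. Each camera call takes 0.05 s, during which the arm holds its last target. There are 200 camera calls.

## Task

One of the metal blocks of the dry-bath heater lies crooked across the mouth of its square well. Without lifting it off the heater, turn it by its post and ease it down until it drops fully home in that well, then let go. Leave the block that is already seated and the spare block on the bench alone.

Things in the scene. Friction and masses are not known exactly. Their poses are not given: they have to be found in the camera images.
- heater: Fixed dry-bath heater, a low pale box 160 x 270 mm; flat dark grey deck 75 mm above the bench. Two square wells 66 x 66 mm, 25 mm deep, in the deck at x = 0, y = +0.062 and -0.062 of its frame, sides along its x and y. Origin: centre of the underside, on the bench; x from front (control panel, -x) to back, y along the length, z up.
- block_crooked: Block to seat: aluminium, 56x56x40 mm, 4 tube holes; post 20x20 mm, sides parallel to the block's, rises 35 mm from mid-top. 0.25-0.5 kg. Lies level on the deck over either well, within 3 mm of its centre, turned 28-62 deg, corners on the rim; drops 25 mm once within about 10 deg of square (any quarter turn fits). Origin: centre of underside; x, y along its sides, z up.
- block_seated: A block of the same make and size that already sits in the other well, 25 mm lower, square with it. Origin: centre of the underside; z up.
- block_spare: A spare block of the same make and size that stands on the bench beside the -y end of the heater. Origin: centre of the underside; z up.
Not all that is in view belongs to the job. What is shaped like the block_crooked but black or yellow is not meant.

How it is judged:
By the outcome, as a careful person would: the job done as asked, in the order asked, and still so for the second after the job is handed in, with the robot touching nothing.
It also fails if it takes over 32 s, if anything falls off the work surface, if the arm or the gripper's body presses on something with over 40 N, if the wrist force passes 120 N, or if a joint passes its speed limit or range.

## Working session

There is one attempt and no reset: what is moved stays moved. The work goes in short steps, Python scripts to look and compute and a tool call to move; the robot and the scene stay as the last step left them, time stands still between calls to the robot, and variables do not carry over. Pictures are saved under pics/ and viewed, at most 10 in all, crops included, and the job is handed in when it is done.

Besides the shell and the picture viewer there is one more tool, called after "Call:" as name(argument=value, ...) on one line, values as JSON. move_arm: Moves the arm, as the interface text tells. Its arguments: {"type":"object","properties":{"plan":{"type":"array"},"grip":{"type":"number"}},"required":["plan"]}

```bash
mkdir -p pics; cat > h.py <<'E'
import numpy as np, cv2
from scipy.spatial.transform import Rotation as R
from bench import ctrl
def rot(a):
    a=np.array(a,float)
    return a if a.shape==(3,3) else R.from_quat(a[[1,2,3,0]]).as_matrix()
def cast(c,u,v,z):
    d=rot(c["attitude"])@np.array([(u-c["cx"])/c["fx"],(v-c["cy"])/c["fy"],1.])
    o=np.array(c["origin"]); return o+d*(z-o[2])/d[2]
def shot(n,f):
    c=ctrl.camera(n); cv2.imwrite("pics/"+f,c["pixels"][...,::-1]); return c
E
python3 - <<'E'
from h import *
for n in("top","side"):
    c=shot(n,n+"1.png"); print(n,c["fx"],c["cx"],c["cy"],c["origin"],c["attitude"])
print(ctrl.get_obs())
E
```

```text
top 431.80906938792623 280.03940769632254 218.7814686117123 [ 0.43962873 -0.03469058  0.93329505] [ 0.05271548 -0.69483008  0.71541315 -0.05114934]
side 519.0442675965861 282.9210726458715 201.00227349791749 [ 0.57571232 -1.02964733  0.53222698] [-0.53897131  0.84219681 -0.01286331 -0.00699968]
{'time_s': 0.1, 'q': array([-1.38729190e+00,  1.81471241e-01,  1.60789372e+00,  2.85736481e-06,
        1.35382155e+00, -2.06301583e-01]), 'dq': array([-3.11418967e-04, -1.95614299e-03, -1.57170257e-03,  8.31541172e-04,
       -1.55466033e-03,  5.04625140e-05]), 'joint_efforts': array([ 6.68867360e-04, -4.45878017e+01, -3.52236021e+01, -2.74971662e-04,
        4.18320749e-03, -6.30895101e-06]), 'eef_pos': array([ 0.21842889, -0.53136024,  0.23047863]), 'eef_rot': array([-7.96860720e-04,  9.81066208e-01,  1.93671012e-01,  1.04785024e-05]), 'wrist_force': array([-0.27993317,  0.11978425, -0.36428887]), 'torque': array([ 0.00672204,  0.0023231 , -0.0378844 ]), 'grasp_force': 0.0, 'opening': 1.0019482374237063}
```

View pics/top1.png

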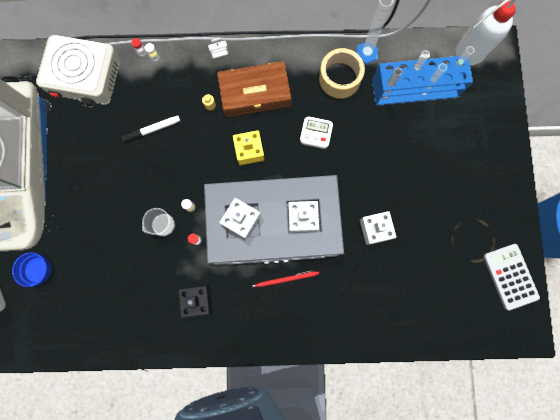

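View pics/side1.png

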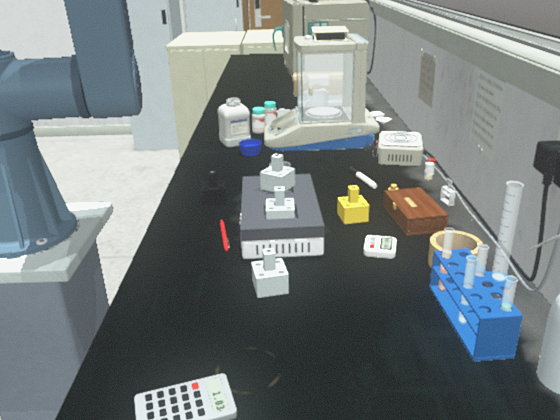

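The top view shows the crooked block at about (239,217), the seated one at (304,215), the spare at (378,228), and the heater deck at about (205–343, 178–262). The control panel faces the robot.

```bash
python3 - <<'E'
from h import *
c=ctrl.camera("top"); im=c["pixels"]
g=im.min(2).astype(int)
def rect(m,z,name):
    k=max(cv2.findContours(m.astype(np.uint8),0,2)[0],key=cv2.contourArea)
    p=np.array([cast(c,*q[0],z)[:2] for q in k],np.float32)
    r=cv2.minAreaRect(p); print(name,np.round(r[0],4),np.round(r[1],4),round(r[2],1))
    return r
for x0,x1,y0,y1,z,n in((215,266,190,245,.115,'crooked'),(280,328,192,240,.09,'seated')):
    m=np.zeros(g.shape,bool); m[y0:y1,x0:x1]=g[y0:y1,x0:x1]>165
    m=cv2.morphologyEx(m.astype(np.uint8),cv2.MORPH_CLOSE,np.ones((7,7)))
    rect(m,z,n)
hs=cv2.cvtColor(im,cv2.COLOR_RGB2HSV)
m=np.zeros(g.shape,np.uint8); m[165:262,195:355]=(g[165:262,195:355]>60)
m=cv2.morphologyEx(m,cv2.MORPH_OPEN,np.ones((9,9)))
rect(m,.075,'deck')
cr=cv2.resize(im[165:275,190:360],None,fx=4.5,fy=4.5,interpolation=cv2.INTER_CUBIC)
cv2.imwrite("pics/crop.png",cr[...,::-1])
E
```

```text
crooked [0.5599 0.0424] [0.0963 0.091 ] 88.6
seated [ 0.5701 -0.0815] [0.0936 0.094 ] 88.3
deck [ 0.5658 -0.0144] [0.1679 0.2839] 2.3
```

View pics/crop.png

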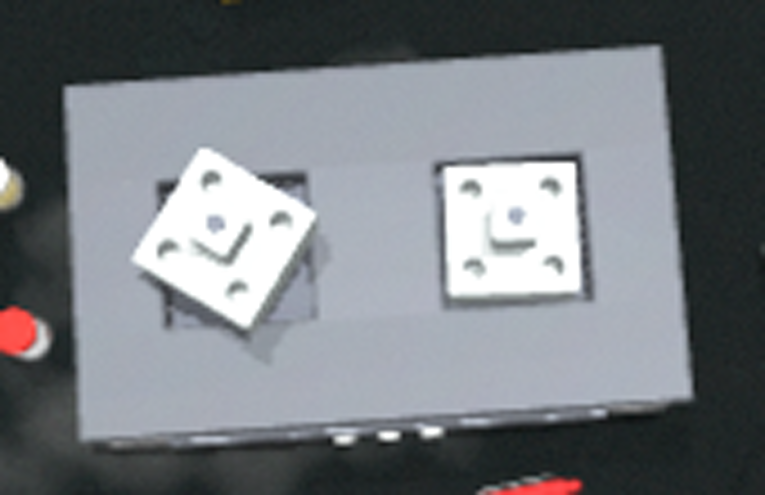

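The crop shows the crooked block's top corners at (205,148), (317,213), (250,330) and (132,260). The deck corners are at (64,88), (662,45), (692,400) and (80,440), and the well corners are partly visible. The first mask threshold was too low because it merged the blocks with the deck, so I'll use these corners.

```bash
python3 - <<'E'
from h import *
c=ctrl.camera("top")
def rect(pts,z,n):
    p=np.array([cast(c,(u+.5)/4.5+190-.5,(v+.5)/4.5+165-.5,z)[:2] for u,v in pts],np.float32)
    r=cv2.minAreaRect(p); e=np.roll(p,-1,0)-p
    print(n,p.mean(0).round(4),np.linalg.norm(e,axis=1).round(4),np.degrees(np.arctan2(e[:,1],e[:,0])).round(1))
rect([(205,148),(317,213),(250,330),(132,260)],.115,'crooked')
rect([(445,163),(576,160),(581,294),(449,300)],.09,'seated')
rect([(64,88),(662,45),(692,400),(80,440)],.075,'deck')
rect([(158,182),(305,172),(315,316),(166,328)],.075,'wellC')
rect([(434,162),(580,153),(592,298),(444,308)],.075,'wellS')
q=ctrl.get_obs()["eef_rot"]; print(rot(q).round(3))
w=ctrl.camera("wrist"); print(w["origin"],rot(w["attitude"]).round(2),w["fx"])
E
```

```text
crooked [0.5658 0.0424] [0.0559 0.0574 0.0588 0.0572] [-122.   149.2   57.7  -33.7]
seated [ 0.5698 -0.0813] [0.0578 0.0596 0.0577 0.0609] [-90.4 179.7  90.9  -0.2]
deck [ 0.5685 -0.0202] [0.2714 0.161  0.2702 0.1589] [ -87.5 -178.    92.1    2.4]
wellC [0.5666 0.0417] [0.0661 0.0652 0.0663 0.066 ] [ -87.7 -177.3   92.9    2.5]
wellS [ 0.5716 -0.082 ] [0.0658 0.0658 0.0659 0.0661] [ -88.1 -177.8   92.2    2.1]
[[ 0.925  0.38  -0.   ]
 [ 0.38  -0.925  0.001]
 [ 0.    -0.001 -1.   ]]
[ 0.28206826 -0.50624819  0.37270923] [[ 0.38 -0.89 -0.25]
 [-0.92 -0.37 -0.1 ]
 [-0.    0.27 -0.96]] 304.8902540998121
```

Call:
move_arm(plan=[0.35,0.57,0,0,0,0.03,0.97,1.6,0,0,0,0.09,1.6,2.64,0,0,0,0.15,2.22,3.67,0,0,0,0.2,2.85,4.7,0,0,0,0.25,3.47,5.74,0,0,0,0.31,4.1,6.77,0,0,0,0.37,4.72,7.8,0,0,0,0.43,5.35,8.84,0,0,0,0.49,5.97,9.87,0,0,0,0.55], grip=60)

```text
time_s: 1.5
eef_pos: [0.5179, -0.0365, 0.2315]
eef_rot: [0.0, 0.891, 0.454, 0.0]
wrist_force: [0.8, -1.8, 0.5]
opening: 0.704
grasp_force: 0.0
```

Call:
move_arm(plan=[0.5,0.82,-0.1,0,0,0.04,0.9,1.5,-0.3,0,0,0.06,0.98,1.61,-0.5,0,0,0.064,0.98,1.61,-0.5,0,0,0.064])

```text
time_s: 2.0
eef_pos: [0.5651, 0.0421, 0.205]
eef_rot: [-0.001, 0.877, 0.481, -0.001]
wrist_force: [-0.1, -0.4, 0.5]
opening: 0.703
grasp_force: 0.0
```

```bash
python3 - <<'E'
from h import *
c=shot("wrist","w1.png"); shot("top","t2.png"); o=ctrl.get_obs()
print(o["time_s"],o["eef_pos"],rot(o["eef_rot"]).round(3),c["origin"],o["opening"])
def proj(p): 
    x=rot(c["attitude"]).T@(np.array(p)-c["origin"]); return (x[0]/x[2]*c["fx"]+c["cx"],x[1]/x[2]*c["fy"]+c["cy"])
print("post top expected",proj([.5658,.0424,.15]))
E
```

```text
2.1 [0.56560175 0.04112257 0.20626384] [[ 0.538  0.843 -0.001]
 [ 0.843 -0.538 -0.   ]
 [-0.001 -0.    -1.   ]] [0.60203095 0.09985228 0.34681403] 0.7069579879988417
post top expected (np.float64(278.133730511424), np.float64(230.39599736444063))
```

View pics/w1.png

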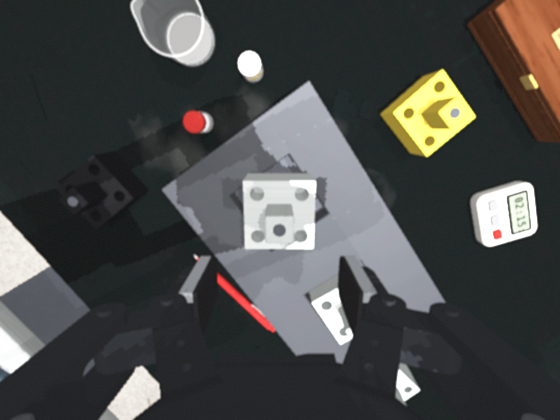

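The wrist view shows the post top at (279,229), against a predicted (278,230). The block edges line up with the image axes, so the fingers are square to the post. Descending.

Call:
move_arm(plan=[0,0,-0.5,0,0,0,0,0,-1.1,0,0,0,0,0,-1.5,0,0,0,0,0,-1.68,0,0,0,0,0,-1.68,0,0,0])

```text
time_s: 2.72
eef_pos: [0.5659, 0.0414, 0.1225]
eef_rot: [-0.0, 0.877, 0.481, -0.0]
wrist_force: [0.1, 1.4, -0.1]
opening: 0.705
grasp_force: 0.0
```

Call:
move_arm(plan=[0,0,0,0,0,0,0,0,0,0,0,0,0,0,0,0,0,0,0,0,0,0,0,0,0,0,0,0,0,0], grip=0)

```text
time_s: 3.35
eef_pos: [0.5667, 0.042, 0.1233]
eef_rot: [0.001, 0.877, 0.481, 0.001]
wrist_force: [-0.9, -0.2, 5.7]
opening: 0.225
grasp_force: 59.1
```

Call:
move_arm(plan=[0,0,0,0,0,0.08,0,0,0,0,0,0.17,0,0,0,0,0,0.27,0,0,0,0,0,0.37,0,0,0,0,0,0.47,0,0,0,0,0,0.56,0,0,0,0,0,0.607,0,0,0,0,0,0.607])

```text
time_s: 4.35
eef_pos: [0.5654, 0.0423, 0.1216]
eef_rot: [-0.001, 0.693, 0.721, -0.0]
wrist_force: [0.4, -0.6, -3.0]
opening: 0.224
grasp_force: 58.6
```

Call:
move_arm(plan=[0,0,-0.05,0,0,0,0,0,-0.1,0,0,0,0,0,-0.15,0,0,0,0,0,-0.15,0,0,0])

```text
time_s: 4.85
eef_pos: [0.5658, 0.0422, 0.1144]
eef_rot: [-0.0, 0.693, 0.721, -0.0]
wrist_force: [0.5, -0.5, -1.6]
opening: 0.223
grasp_force: 58.6
```

```bash
python3 - <<'E'
from h import *
c=shot("wrist","w2.png"); o=ctrl.get_obs(); print(o["time_s"],o["eef_pos"],o["wrist_force"],o["torque"],o["opening"])
E
```

```text
4.9 [0.56589809 0.04215017 0.1145914 ] [-0.04174621 -0.3001631  -2.41008415] [0.04711651 0.00455115 0.05758556] 0.2230100090393884
```

View pics/w2.png

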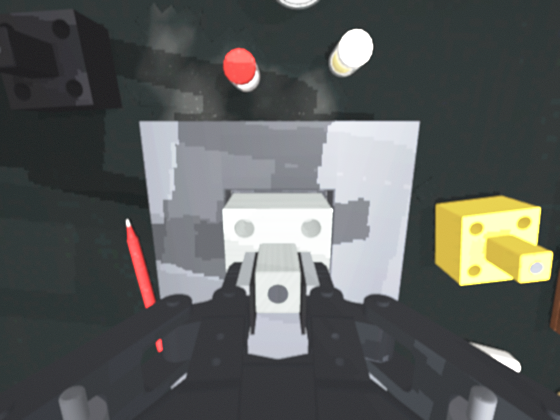

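The block is square with the well (top edge near row 200, columns 224–332). It has entered freely, with only its own weight showing on the wrist. I'll lower the remaining 17 mm or so.

Call:
move_arm(plan=[0,0,-0.06,0,0,0,0,0,-0.13,0,0,0,0,0,-0.2,0,0,0,0,0,-0.26,0,0,0,0,0,-0.31,0,0,0,0,0,-0.34,0,0,0,0,0,-0.34,0,0,0])

```text
time_s: 5.78
eef_pos: [0.566, 0.0421, 0.0985]
eef_rot: [-0.0, 0.693, 0.721, -0.0]
wrist_force: [-4.3, 0.9, 4.3]
opening: 0.221
grasp_force: 59.5
```

Call:
move_arm(plan=[0,0,-0.02,0,0,0,0,0,-0.02,0,0,0])

```text
time_s: 6.02
eef_pos: [0.566, 0.0421, 0.0985]
eef_rot: [0.0, 0.693, 0.721, -0.0]
wrist_force: [-7.7, 0.1, 12.2]
opening: 0.223
grasp_force: 60.6
```

Call:
move_arm(plan=[0,0,0.02,0,0,0,0,0,0.02,0,0,0,0,0,0.02,0,0,0,0,0,0.02,0,0,0], grip=50)

```text
time_s: 6.52
eef_pos: [0.566, 0.0421, 0.0976]
eef_rot: [-0.0, 0.693, 0.721, -0.0]
wrist_force: [-0.2, -1.6, 0.1]
opening: 0.586
grasp_force: 0.0
```

Call:
move_arm(plan=[0,0,0.3,0,0,0,0,0,0.9,0,0,0,0,0,1.8,0,0,0,-0.7,0,2.5,0,0,0,-1.6,0,2.6,0,0,0,-2.5,0,2.6,0,0,0,-3,0,2.6,0,0,0,-3,0,2.6,0,0,0])

```text
time_s: 7.52
eef_pos: [0.4154, 0.0422, 0.2289]
eef_rot: [0.001, 0.693, 0.721, 0.001]
wrist_force: [0.5, -0.2, -0.3]
opening: 0.583
grasp_force: 0.0
```

```bash
python3 - <<'E'
from h import *
c=shot("side","s3.png"); o=ctrl.get_obs(); print(o["time_s"],o["eef_pos"],o["wrist_force"])
t=ctrl.camera("top")["pixels"][165:275,190:360]; s=c["pixels"][140:260,220:340]
f=lambda a:cv2.resize(a,(390,390*a.shape[0]//a.shape[1]),interpolation=2)
a,b=f(t),f(s); h=max(len(a),len(b)); p=lambda x:np.pad(x,((0,h-len(x)),(0,0),(0,0)))
cv2.imwrite("pics/fin.png",np.hstack([p(a),p(b)])[...,::-1])
E
```

```text
7.575 [0.41659404 0.04203172 0.2290293 ] [1.40449098 0.16948427 0.77318739]
```

View pics/fin.png

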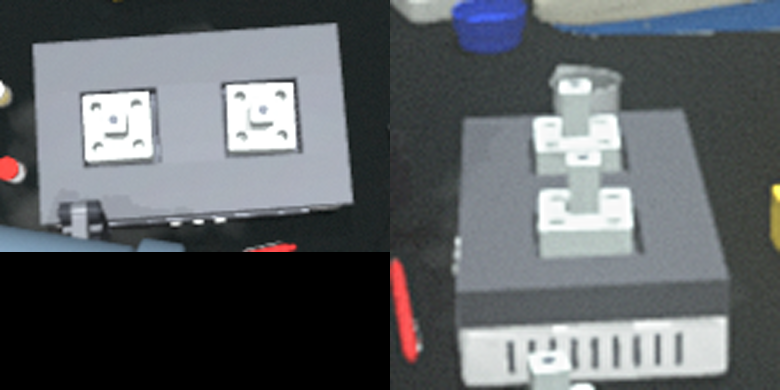

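The picture shows both blocks sitting square in their wells at the same height: the re-seated one at about (118,125) and the other at (262,117) in the top crop, with matching exposed faces in the side crop. The gripper is clear of everything.

```bash
python3 -c "
from bench import ctrl; print(ctrl.hand_in())"
```

```text
the job is handed in; nothing more can be done
None
```

The crooked block is turned square, lowered the full 25 mm into its well and released; the job was handed in at about 7.6 s, with the seated and spare blocks not touched.

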